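# Click an LED board carrier into its pawl receiver

## Robot

A 7-joint arm with a two-finger parallel gripper is mounted at the origin on a cart in front of the work surface, level with it; the furniture and walls round the work are solid. World frame = base frame: x ahead of the robot, y to its left, z up, the work surface at z = 0. Lengths are in mm, angles in rad, forces in N, time in s.
With the tool pointing down it reaches from about 350 to 900 mm from the base axis. Payload 8.1 kg.
Tool frame: the origin (TCP) lies at the very end of the fingers, on their centre line; the grasp point (between the pads) lies 19 mm behind it; z points along the fingers, y is the line along which they close (so a half turn about z gives the same grasp; the last joint's range is limited). The gripper opens to 85 mm and grips with 20 to 120 N. Pads are 22 mm wide; open, the fingers measure 114 mm over their backs; the gripper's body (76 mm by 85 mm) begins 54 mm behind the grasp point. The pads swing forward as they close: fully open they stand 13 mm farther back than shut.
Start: joints at [1.238, 0.434, 0.025, 1.573, -0.012, 1.134, -0.075], TCP at [142.339, -608.591, 197.523] pointing down, gripper open.
Joint ranges: [-2.62, 2.62], [-0.44, 2.09], [-1.27, 1.32], [0.08, 2.57], [-1.32, 4.46], [0.12, 2], [-2.74, 2.74]. Speed limits (rad/s): [2.22, 2.22, 3.01, 3.01, 3.14, 3.14, 3.14].

## Interface

Orientations are given as a unit quaternion [x, y, z, w].
In Python, from cell import robot gives the robot as it stands.
- The arm moves only by the shell command python3 -m crank 'ROWS'. ROWS is JSON, a list of rows, each an object of numbers: "dx", "dy", "dz": the shift along the tool's x, y, z in mm; "yaw": the turn about the tool's z in rad; "grip": the closure, from 0 (fully open) to 1 (shut). A call has exactly 10 rows; each row shifts and turns the commanded pose from where the row before left it, along the tool's axes as they then stand; what a row does not reach is not made up. A row lasts 1/8 s, in which the tool goes at most 62.5 mm and 10.7 degrees, less where a joint would pass 70% of its speed; a pose out of reach is approached as far as the arm can. A call with a gripper value outside its range is refused whole. The fingers move at their own pace and stop on an object; the grip force is fixed at half the most. Time passes only in rows, so rows that do not move let the fingers close, or fill a call up. It gives the time, the measured TCP pose, the force, the opening and the grip force at its end, in the units of the state.
- robot.read_state(): the state, without advancing time (a new reading comes with each control period).
- robot.camera(name): name is "scene" or "top" or "wrist"; returns a dict with "image" (384x512x3 uint8, red, green, blue), "fx", "fy", "cx", "cy" (pixels), "k1" (the pictures are not rectified: a ray, as slopes to the right and down, at radius r is drawn at 1 + k1 r^2 times it, then the intrinsics apply), "origin" and "orientation" of the camera in the world. Camera axes: x right, y down, z forward; pixel columns grow to the right and rows downward; lengths in mm; the calibration is good to about 2 mm. A picture is of the moment at which its call begins. There is no depth.
- robot.hand_in(): hands the job in; it is judged then, once.
Trained networks look in the newest picture that a camera, given by its name, has taken for a name from the list of things; names that differ only in an ending like _2 or _b are one class to them, and where a whole thing is asked for, a point or a joint stands for the part that bears it (a point fixed in the world has none). Each returns a list of dicts, best first, with "conf" (0 to 1); they miss things now and then, are a little off and sometimes report something else, mostly with a low value. They report only what shows in the picture. A call takes as long as a camera call.
- robot.regions_of(query, camera): "mask" (384x512 bool, what is visible of it) and "extent" ([centre column, centre row, width, height] in pixels, round what is visible of it).
- robot.place_of(query, camera): "pixel" ([column, row] in pixels: a listed point, or the origin of a listed thing).
The state is a dict: "clock": time; "qpos": joint angles; "qvel": joint speeds; "effort": joint torques, N m; "tcp_pos": TCP position; "tcp_rot": TCP orientation; "wrist_force": force on the tool from outside, world axes, zero at the start; "moment": the same for the moment, N m; "width": finger opening in mm; "grasp_force": force on a finger pad.
Only numpy, scipy, OpenCV 4.12 (cv2) and the standard library are available. Lean on these libraries where they do the work, as an engineer would, in place of code of your own. Each camera call takes 0.05 s, during which the arm holds its last target. There are 200 camera calls.

## Task

Lift the LED board carrier out of its assembly nest, lay it on the loading tongue in front of the empty low receiver, nose towards the slot, and let go of it there. Then push it from its tail into the slot until the sprung pawl has snapped shut behind the plate and holds it in. Leave the carrier in the other, taller receiver as it is.

Things in the scene. Friction and masses are not known exactly. Their poses are not given: they have to be found in the camera images.
- carrier: Carrier to load, 160 g: aluminium plate 100 x 56 x 6 mm with a flat white LED board on top (8.5 mm in all) and, from the middle of its rear edge, a tail 20 wide, 6 thick, 75 long that ends in an upright black tab. Beside the tail the rear corners are square shoulders (x = -50 mm). Origin: middle of the plate's underside; x from tail to nose, z up. Centre of mass 15 mm behind the origin.
- carrier_tab (a point): Middle of the top of the carrier's upright tab: 118 mm behind the carrier's origin, 44 mm above its underside. The tab is 14 mm long (x), 12 mm wide (y) and rises 38 mm above the tail.
- nest: Fixed nest that holds the carrier flat at the start: a pad 90 x 34 mm, top at z = 40 mm, so that the plate's long sides overhang and can be gripped; a pocket 88 mm high shields the tab at both sides and rear, 4 to 6 mm clear of it. Lift the carrier straight up 60 mm or more to free it. Base 70 mm wide, 8 mm high. Origin on the bench under the carrier's, same axes.
- receiver: Empty low receiver, a fixed grey stand with a level slot for one carrier. Origin on the bench under the slot's mouth, on its centre line; x into the slot, z up. Slot floor at z = 45 mm; slot 60 mm wide (2 mm play each side), 12 mm high under edge lips; back stop at x = 144 mm. Tops of walls and lips at z = 60, of the pivot pin 63 mm. A carrier held in has its origin at x = 90 to 94 mm.
- tongue (a point): Point on the receiver's loading tongue, 62 mm in front of the mouth, at z = 45 mm. The tongue is level with the slot floor, 36 mm wide (fingers pass down beside it) and reaches from the mouth back to 146 mm in front of it. The mouth's flared cheeks begin 28 mm in front of the mouth, about 80 mm apart there.
- pawl (a joint): Brass pawl of the empty receiver, 40 mm long, on its +y side, hinged by the mouth and slanting inward. 0 = sprung shut; grows (rad) as the plate pushes it aside, to about 0.25 while it passes (stop 0.6). Takes 3 to 6 N of push besides sliding friction. When the plate's shoulders are over 40 mm inside the mouth it snaps back to 0 behind the left one and blocks the way back.
- pawl_tip (a point): End of the pawl: when shut, 38 mm inside the mouth, 20 mm to the +y side of the slot's centre line, 5 mm above the slot floor.
- full_receiver: Taller receiver, slot floor at z = 75 mm, already loaded; otherwise like the low one. Origin on the bench under the slot's mouth, x into the slot, z up.
- full_carrier: A carrier like the first, already held in the taller receiver, to be left alone. Same origin and axes.

How it is judged:
By the outcome, as a careful person would: the job done as asked, in the order asked, and still so for the second after the job is handed in, with the robot touching nothing.
It also fails if it takes over 53 s, if anything falls off the work surface, if the arm or the gripper's body presses on something with over 40 N, if the wrist force passes 120 N, or if a joint passes its speed limit or range.

## Working session

There is one attempt and no reset: what is moved stays moved. The work goes in short steps, Python scripts to look and compute and a shell command to move; the robot and the scene stay as the last step left them, time stands still between calls to the robot, and variables do not carry over. Pictures are saved under pics/ and viewed, at most 10 in all, crops included, and the job is handed in when it is done.

```bash
ls; mkdir -p pics
cat > h.py <<'E'
import numpy as np, cv2
from scipy.spatial.transform import Rotation as R
from cell import robot
def ray(c,px):
    u=np.array([[px]],float); K=np.array([[c['fx'],0,c['cx']],[0,c['fy'],c['cy']],[0,0,1.]])
    p=cv2.undistortPoints(u,K,np.array([c['k1'],0,0,0,0.]))[0,0]
    return R.from_quat(c['orientation']).apply([p[0],p[1],1.])
def at_z(c,px,z):
    d=ray(c,px); o=np.array(c['origin']); return o+d*(z-o[2])/d[2]
def proj(c,P):
    q=R.from_quat(c['orientation']).inv().apply(np.array(P)-c['origin']); s=q[:2]/q[2]; s=s*(1+c['k1']*(s@s))
    return s*[c['fx'],c['fy']]+[c['cx'],c['cy']]
E
python3 - <<'E'
from h import *
s=robot.read_state(); print(s['clock'],s['tcp_pos'],s['tcp_rot'],s['width'])
Z=dict(carrier=40,carrier_tab=84,nest=0,receiver=0,tongue=45,pawl_tip=50,full_receiver=0,full_carrier=75)
ims=[]
for n in ('top','scene'):
    c=robot.camera(n); ims.append(c['image']); print(n,np.round(c['origin']),c['fx'])
    for q,z in Z.items():
        for r in robot.place_of(q,n)[:3]: print(q,round(r['conf'],2),np.round(r['pixel']),np.round(at_z(c,r['pixel'],z)))
    cv2.imwrite(f'pics/{n}0.png',c['image'][:,:,::-1])
E
```

```text
pics
0.0 [ 142.16617085 -608.04504487  196.69812716] [ 9.93412264e-01  1.14592478e-01 -1.53923520e-04 -7.83746269e-04] 85.6670077487145
top [ 477.   47. 1072.] 494.97713160802954
carrier 0.61 [163. 231.] [494. 264.  40.]
carrier_tab 0.62 [201. 266.] [424. 179.  84.]
receiver 0.7 [202. 266.] [420. 189.   0.]
tongue 0.57 [268. 223.] [507.  45.  45.]
pawl_tip 0.56 [259. 176.] [605.  63.  50.]
full_receiver 0.97 [364. 197.] [ 563. -163.    0.]
full_carrier 0.7 [375. 147.] [ 658. -174.   75.]
scene [233. 512. 733.] 392.82268415005444
carrier 0.83 [214. 294.] [494. 274.  40.]
carrier_tab 0.92 [273. 266.] [423. 180.  84.]
nest 0.62 [214. 300.] [502. 269.   0.]
nest 0.27 [215. 291.] [512. 253.   0.]
receiver 0.82 [251. 215.] [564.  53.   0.]
tongue 0.67 [276. 214.] [500.  47.  45.]
pawl_tip 0.36 [237. 202.] [590.  72.  50.]
full_receiver 0.83 [300. 162.] [ 560. -166.    0.]
full_carrier 0.78 [272. 126.] [ 654. -169.   75.]
```

View pics/top0.png

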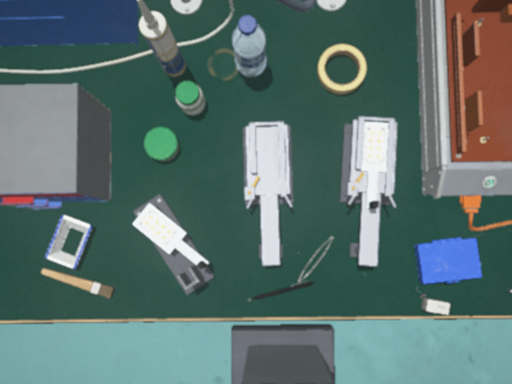

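View pics/scene0.png

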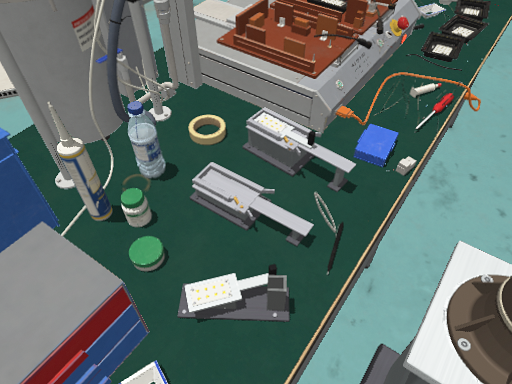

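Top view: carrier/nest lower left (plate ~(160,227), tab ~(205,262)), empty receiver in the centre (tongue end ~(270,263), mouth ~row 195), full one to its right. The networks agree with this, except the top-view "receiver" detection at (202,266), which is wrong. I'll move to a hover over the carrier next.

```bash
python3 -m crank '[{"dx":43,"dy":-42,"dz":-3},{"dx":43,"dy":-42,"dz":-3},{"dx":43,"dy":-42,"dz":-3},{"dx":43,"dy":-42,"dz":-3},{"dx":43,"dy":-42},{"dx":43,"dy":-42},{"dx":43,"dy":-42},{"dx":43,"dy":-42},{"dx":23,"dy":-53},{"dx":23,"dy":-53}]'
python3 -m crank '[{"dx":23,"dy":-53},{"dx":23,"dy":-53},{"dx":23,"dy":-53},{"dx":23,"dy":-53},{"dx":23,"dy":-53},{"dx":23,"dy":-53},{"yaw":-0.16},{"yaw":-0.16},{"yaw":-0.16},{"yaw":-0.16}]'
python3 - <<'E'
from h import *
s=robot.read_state(); print(s['clock'],s['tcp_pos'],R.from_quat(s['tcp_rot']).as_matrix()[:,0])
c=robot.camera('wrist'); print(c['origin'],c['fx'])
for q,z in dict(carrier=40,carrier_tab=84,nest=0).items():
    for r in robot.place_of(q,'wrist')[:2]: print(q,round(r['conf'],2),np.round(r['pixel']),np.round(at_z(c,r['pixel'],z),1))
for r in robot.regions_of('carrier','wrist')[:1]: print(r['conf'],r['extent'])
cv2.imwrite('pics/w1.png',c['image'][:,:,::-1])
E
```

```text
0.9 [ 142.35090016 -608.57933818  197.5386957 ] [9.73720037e-01 2.27748303e-01 3.48815437e-06]
[ 208.39866662 -592.23803445  374.4440328 ] 311.980787210613validation failed for argument at $[0]...
validation failed for argument at $[0]...
```

View pics/w1.png

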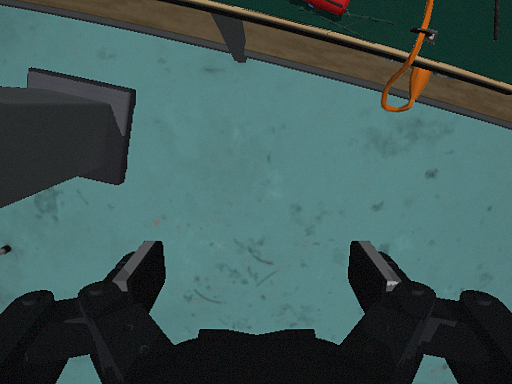

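The arm has not moved: the rows were refused, probably because every key is needed. The picture shows only the floor and the table edge. I'll write full rows.

```bash
python3 -m crank '[{"dx":43,"dy":-42,"dz":-3,"yaw":0,"grip":0},{"dx":43,"dy":-42,"dz":-3,"yaw":0,"grip":0},{"dx":43,"dy":-42,"dz":-3,"yaw":0,"grip":0},{"dx":43,"dy":-42,"dz":-3,"yaw":0,"grip":0},{"dx":43,"dy":-42,"dz":0,"yaw":0,"grip":0},{"dx":43,"dy":-42,"dz":0,"yaw":0,"grip":0},{"dx":43,"dy":-42,"dz":0,"yaw":0,"grip":0},{"dx":43,"dy":-42,"dz":0,"yaw":0,"grip":0},{"dx":23,"dy":-53,"dz":0,"yaw":0,"grip":0},{"dx":23,"dy":-53,"dz":0,"yaw":0,"grip":0}]'
```

```text
clock: 2.4
tcp_pos: [421.9, -87.5, 209.7]
tcp_rot: [0.993, 0.115, 0.0, 0.0]
wrist_force: [0.8, -0.1, -0.5]
width: 85.2
grasp_force: 0.0
```

```bash
python3 -m crank '[{"dx":23,"dy":-53,"dz":0,"yaw":0,"grip":0},{"dx":23,"dy":-53,"dz":0,"yaw":0,"grip":0},{"dx":23,"dy":-53,"dz":0,"yaw":0,"grip":0},{"dx":23,"dy":-53,"dz":0,"yaw":0,"grip":0},{"dx":23,"dy":-53,"dz":0,"yaw":0,"grip":0},{"dx":23,"dy":-53,"dz":0,"yaw":0,"grip":0},{"dx":0,"dy":0,"dz":0,"yaw":-0.16,"grip":0},{"dx":0,"dy":0,"dz":0,"yaw":-0.16,"grip":0},{"dx":0,"dy":0,"dz":0,"yaw":-0.16,"grip":0},{"dx":0,"dy":0,"dz":0,"yaw":-0.16,"grip":0}]'
python3 - <<'E'
from h import *
s=robot.read_state(); print(s['clock'],s['tcp_pos'],R.from_quat(s['tcp_rot']).as_matrix()[:,0])
c=robot.camera('wrist'); print(c['origin'],c['fx'])
for q,z in dict(carrier=40,carrier_tab=84,nest=0).items():
    for r in robot.place_of(q,'wrist')[:2]: print(q,round(r['conf'],2),np.round(r['pixel']),np.round(at_z(c,r['pixel'],z),1))
for r in robot.regions_of('carrier','wrist')[:1]: print(r['conf'],r['extent'])
cv2.imwrite('pics/w2.png',c['image'][:,:,::-1])
E
```

```text
clock: 3.65
tcp_pos: [483.5, 251.6, 209.5]
tcp_rot: [0.906, 0.424, 0.0, 0.0]
wrist_force: [-0.3, -0.0, 0.0]
width: 85.7
grasp_force: 0.0
3.65 [483.47689631 251.62689875 209.48863551] [ 6.41088669e-01  7.67466818e-01 -4.32559615e-05]
[526.90698195 304.6949667  386.41667479] 311.980787210613
carrier 0.64 [254. 144.] [498.7 274.   40. ]
carrier 0.52 [399. 243.] [558.2  67.5  40. ]
carrier_tab 0.8 [257. 260.] [424.1 180.3  84. ]
0.83 [255.6, 182.4, 55.8, 169.8]
```

View pics/w2.png

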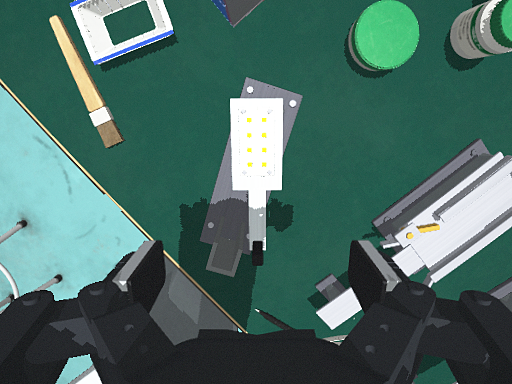

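The plate lies upright around (256,144) with the tab at (257,252), aligned with the tool. The nest base looks skewed against it, so I'll zoom in on that from both views.

Run:
```python
import cv2,numpy as np
a=cv2.imread('pics/w2.png')[70:290,170:320]; b=cv2.imread('pics/scene0.png')[255:330,170:300]
a=cv2.resize(a,(400,587),interpolation=2); b=cv2.resize(b,(390,225),interpolation=2)
t=cv2.imread('pics/top0.png')[185:300,125:220]; t=cv2.resize(t,(290,350),interpolation=2)
o=np.zeros((590,795,3),np.uint8); o[:587,:400]=a; o[:225,402:792]=b; o[230:580,402:692]=t
cv2.imwrite('pics/z1.png',o)
```

```text
(no output)
```

View pics/z1.png

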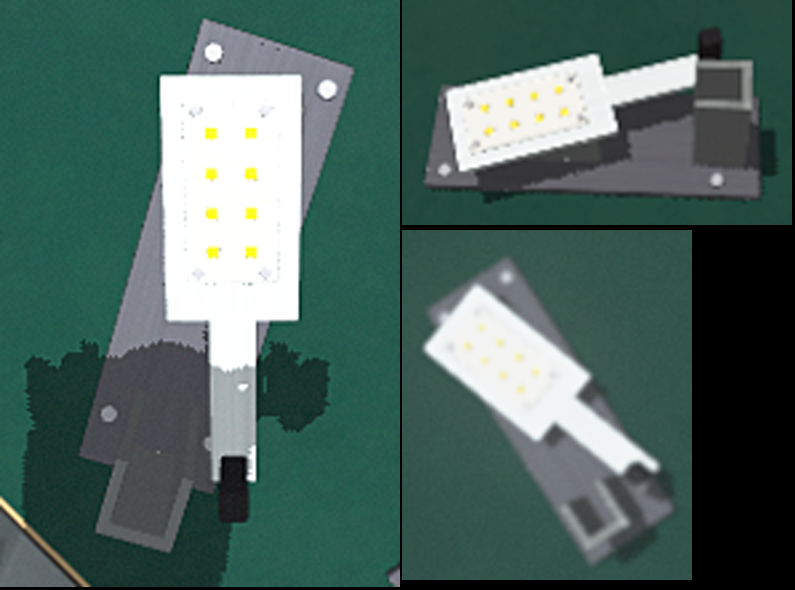

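Run:
```python
from h import *
c=robot.camera('wrist')
P=[at_z(c,p,46)[:2] for p in [(230.7,98.1),(283.2,98.1),(233,190.4),(281.7,190.4)]]
tl,tr,bl,br=P
print(np.round(P,1),np.linalg.norm(tl-tr),np.linalg.norm(bl-br),np.linalg.norm(tl-bl),np.linalg.norm(tr-br))
print(np.mean(P,0)); 
f=(tl+tr)/2-(bl+br)/2; print('head',np.degrees(np.arctan2(f[1],f[0])))
tab=at_z(c,(257.5,243),84)[:2]; print(tab)
# nest base corners at z=8 
N=[at_z(c,(170+x/2.667,70+y/2.667),8)[:2] for x,y in [(204,18),(354,68),(80,456),(213,492)]]
print(np.round(N,1)); f=(N[0]-N[2]);print('nest head',np.degrees(np.arctan2(f[1],f[0])),np.linalg.norm(N[0]-N[1]))
K=[at_z(c,(170+x/2.667,70+y/2.667),88)[:2] for x,y in [(96,532),(170,552),(190,480),(120,458)]];print('pocket',np.round(K,1))
print(R.from_quat(c['orientation']).as_matrix()[:,2])
s=robot.read_state(); print(s['tcp_pos'])
```

```text
[[511.4 326.9]
 [553.5 291.1]
 [446.6 249.8]
 [488.6 214.1]] 55.2203058325781 55.13951988305036 100.70257580599413 100.71012945297839
[500.02687077 270.50463097]
head 49.90700947293017
[437.06764664 195.97513343]
[[539.3 335.5]
 [575.7 277.2]
 [358.2 220.2]
 [395.7 162.6]]
nest head 32.4992869469992 68.75720570127865
pocket [[375.9 209.5]
 [392.7 183.4]
 [420.1 202.4]
 [405.4 227.2]]
[-0.17438136 -0.20537039 -0.96302344]
[483.43802359 251.58399768 209.53442963]
```

The carrier lies flat on the pad at heading 49.9°, origin (500, 270.5). It is turned 17° against the nest (32.5°), with the tab outside the pocket. The tool already matches the carrier, so I'll grip it 10 mm behind the origin.

```bash
python3 -m crank '[{"dx":15,"dy":0.5,"dz":30,"yaw":0,"grip":0},{"dx":0,"dy":0,"dz":40,"yaw":0,"grip":0},{"dx":0,"dy":0,"dz":40,"yaw":0,"grip":0},{"dx":0,"dy":0,"dz":40,"yaw":0,"grip":0},{"dx":0,"dy":0,"dz":25,"yaw":0,"grip":0},{"dx":0,"dy":0,"dz":14.5,"yaw":0,"grip":0},{"dx":0,"dy":0,"dz":0,"yaw":0,"grip":0.6},{"dx":0,"dy":0,"dz":0,"yaw":0,"grip":0.6},{"dx":0,"dy":0,"dz":0,"yaw":0,"grip":0.6},{"dx":0,"dy":0,"dz":0,"yaw":0,"grip":0.6}]'
```

```text
clock: 5.2
tcp_pos: [493.9, 263.0, 20.7]
tcp_rot: [0.907, 0.421, 0.001, 0.0]
wrist_force: [-0.3, 0.0, 0.6]
width: 34.1
grasp_force: 0.0
```

Run:
```python
from h import *
c=robot.camera('wrist'); t=robot.camera('top')['image'][185:300,105:240]; s=robot.camera('scene')['image'][200:340,130:330]
o=np.zeros((590,795,3),np.uint8)
o[:384,:400]=c['image'][:,56:456]; o[:300,402:754]=cv2.resize(t,(352,300)); o[302:582,390:790]=cv2.resize(s,(400,280))
cv2.imwrite('pics/z2.png',o[:,:,::-1]); st=robot.read_state(); print(st['width'],st['grasp_force'],st['wrist_force'])
```

```text
34.37186934952263 0.0 [ 0.66881388 -0.10824792 -0.17165556]
```

View pics/z2.png

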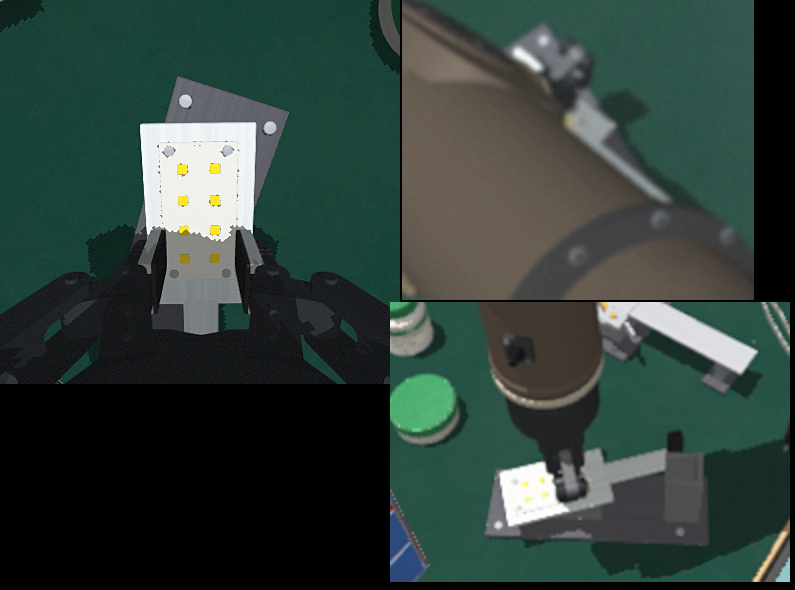

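Run:
```python
from h import *
c=robot.camera('scene'); w=robot.camera('wrist'); s=robot.read_state()
T=np.array(s['tcp_pos']); M=R.from_quat(s['tcp_rot']).as_matrix(); print(T,s['width'],s['qpos'])
for b in (20,50,80):
  for y in (-17,-28,17,28):
    P=T-M[:,2]*b*1.0+M[:,1]*y
    print(b,y,'scene',proj(c,P).round(),'wrist',proj(w,P).round(), P.round())
o=np.array([500,270.5]);h=np.array([.644,.765]);l=np.array([-.765,.644])
for x,y in [(50,28),(50,-28),(-50,28),(-50,-28)]:
    P=[*(o+h*x+l*y),46]; print('corner',proj(c,P).round(),proj(w,P).round())
a=cv2.resize(c['image'][230:330,160:310],(795,530),interpolation=cv2.INTER_CUBIC)
cv2.imwrite('pics/z3.png',a[:,:,::-1])
```

```text
[493.51951252 262.80046567  20.08669562] 34.19786373892866 [-0.17810509  0.61239573 -0.57606052  1.88212719  0.46059351  0.78186815
 -1.70625641]
20 -17 scene [220. 298.] wrist [226. 235.] [481. 274.  40.]
20 -28 scene [221. 303.] wrist [206. 235.] [472. 281.  40.]
20 17 scene [216. 282.] wrist [289. 235.] [507. 252.  40.]
20 28 scene [215. 277.] wrist [309. 235.] [515. 245.  40.]
50 -17 scene [219. 291.] wrist [220. 262.] [481. 274.  70.]
50 -28 scene [220. 296.] wrist [196. 262.] [472. 281.  70.]
50 17 scene [215. 275.] wrist [295. 262.] [507. 252.  70.]
50 28 scene [214. 270.] wrist [319. 262.] [515. 245.  70.]
80 -17 scene [217. 283.] wrist [211. 302.] [481. 274. 100.]
80 -28 scene [219. 288.] wrist [181. 302.] [472. 281. 100.]
80 17 scene [214. 266.] wrist [305. 302.] [507. 252. 100.]
80 28 scene [213. 261.] wrist [335. 301.] [515. 245. 100.]
corner [189. 310.] [199. 124.]
corner [184. 283.] [316. 123.]
corner [242. 297.] [208. 304.]
corner [235. 271.] [307. 304.]
```

View pics/z3.png

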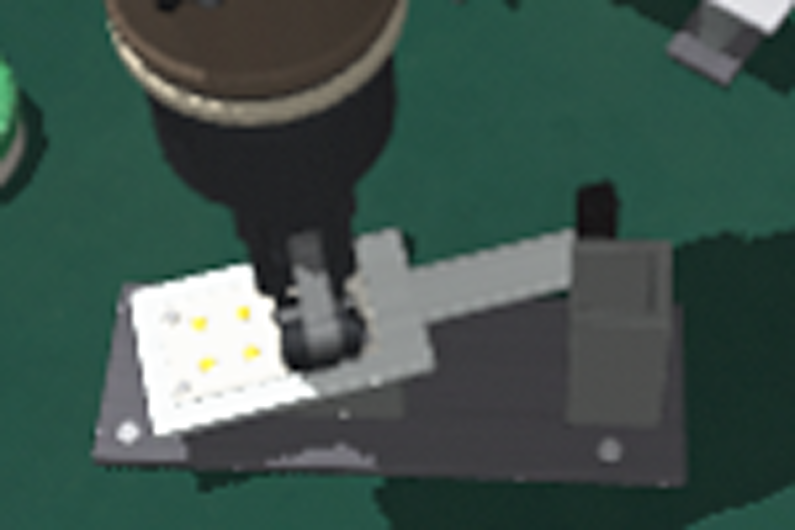

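The picture and projections show the finger ends sitting above the plate. The wrist view's gap and rows put the fingertips about 33 mm behind the reported TCP: open tips at b≈46 mm instead of 13, and b≈40 mm at 34 mm opening. So the fingers closed over the plate without touching it. I'll open, go 36 mm lower (reported TCP z ≈ -16) and grip again.

```bash
python3 -m crank '[{"dx":0,"dy":0,"dz":-5,"yaw":0,"grip":0},{"dx":0,"dy":0,"dz":0,"yaw":0,"grip":0},{"dx":0,"dy":0,"dz":0,"yaw":0,"grip":0},{"dx":0,"dy":0,"dz":0,"yaw":0,"grip":0},{"dx":0,"dy":0,"dz":0,"yaw":0,"grip":0},{"dx":0,"dy":0,"dz":10,"yaw":0,"grip":0},{"dx":0,"dy":0,"dz":10,"yaw":0,"grip":0},{"dx":0,"dy":0,"dz":8,"yaw":0,"grip":0},{"dx":0,"dy":0,"dz":0,"yaw":0,"grip":0},{"dx":0,"dy":0,"dz":0,"yaw":0,"grip":0}]'
```

```text
clock: 6.7
tcp_pos: [493.5, 262.9, -3.0]
tcp_rot: [0.907, 0.421, -0.0, -0.0]
wrist_force: [-0.2, -0.6, -0.4]
width: 85.6
grasp_force: 0.0
```

```bash
python3 -m crank '[{"dx":0,"dy":0,"dz":7,"yaw":0,"grip":0},{"dx":0,"dy":0,"dz":6,"yaw":0,"grip":0},{"dx":0,"dy":0,"dz":0,"yaw":0,"grip":0.6},{"dx":0,"dy":0,"dz":0,"yaw":0,"grip":0.6},{"dx":0,"dy":0,"dz":0,"yaw":0,"grip":0.6},{"dx":0,"dy":0,"dz":0,"yaw":0,"grip":0.6},{"dx":0,"dy":0,"dz":0,"yaw":0,"grip":0.6},{"dx":0,"dy":0,"dz":0,"yaw":0,"grip":0.6},{"dx":0,"dy":0,"dz":0,"yaw":0,"grip":0.6},{"dx":0,"dy":0,"dz":0,"yaw":0,"grip":0.6}]'
```

```text
clock: 7.95
tcp_pos: [493.5, 262.8, -15.7]
tcp_rot: [0.907, 0.421, 0.0, 0.0]
wrist_force: [-1.5, -1.1, 5.8]
width: 54.3
grasp_force: 63.4
```

Gripped: width 54 mm at 63 N. Now the lift, and a finer receiver measurement from the saved top picture.

```bash
python3 -m crank '[{"dx":0,"dy":0,"dz":-15,"yaw":0,"grip":0.6},{"dx":0,"dy":0,"dz":-30,"yaw":0,"grip":0.6},{"dx":0,"dy":0,"dz":-40,"yaw":0,"grip":0.6},{"dx":0,"dy":0,"dz":-35,"yaw":0,"grip":0.6},{"dx":0,"dy":0,"dz":0,"yaw":0.16,"grip":0.6},{"dx":0,"dy":0,"dz":0,"yaw":0.16,"grip":0.6},{"dx":0,"dy":0,"dz":0,"yaw":0.16,"grip":0.6},{"dx":0,"dy":0,"dz":0,"yaw":0.16,"grip":0.6},{"dx":0,"dy":0,"dz":0,"yaw":0.16,"grip":0.6},{"dx":0,"dy":0,"dz":0,"yaw":0,"grip":0.6}]'
python3 - <<'E'
from h import *
c=robot.camera('top'); im=cv2.imread('pics/top0.png')[110:275,225:310]
cv2.imwrite('pics/z4.png',cv2.resize(im,(300,582),interpolation=2))
for p,z in [((270.5,263),45),((268,123),60)]: print(at_z(c,p,z))
s=robot.read_state(); print(s['width'],s['grasp_force'],s['wrist_force'],s['tcp_pos'],R.from_quat(s['tcp_rot']).as_matrix()[:,0])
E
```

```text
clock: 9.2
tcp_pos: [493.5, 263.1, 104.7]
tcp_rot: [0.999, 0.036, 0.0, -0.0]
wrist_force: [-0.2, -0.4, -0.5]
width: 54.3
grasp_force: 63.7
[425.59957105  41.38071243  45.        ]
[714.72044461  41.76317466  60.        ]
55.22651575718175 63.68410348892212 [ 0.40880763  0.12269295 -1.61419283] [493.47302306 263.01299551 104.56483302] [9.97298846e-01 7.34486541e-02 5.53353914e-04]
```

View pics/z4.png

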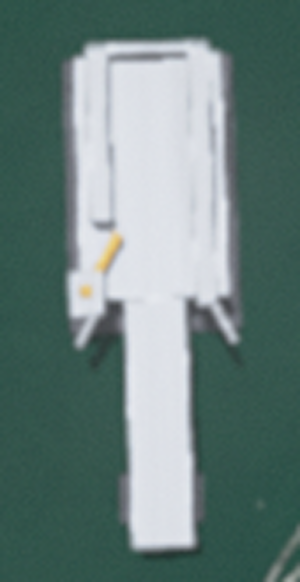

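The zoomed top view shows the receiver almost along world x. The tongue ends at about (271.8,265.6) px, the mouth is near row 196 and the pawl is on the left at its tip, (258,176) px. I'll move beside the receiver for a close wrist view.

```bash
python3 -m crank '[{"dx":-3,"dy":20,"dz":-25,"yaw":0,"grip":0.6},{"dx":-3,"dy":40,"dz":-25,"yaw":0,"grip":0.6},{"dx":-3,"dy":35,"dz":-15,"yaw":0,"grip":0.6},{"dx":-3,"dy":17,"dz":0,"yaw":0.055,"grip":0.6},{"dx":0,"dy":0,"dz":0,"yaw":0,"grip":0.6},{"dx":0,"dy":0,"dz":0,"yaw":0,"grip":0.6},{"dx":0,"dy":0,"dz":0,"yaw":0,"grip":0.6},{"dx":0,"dy":0,"dz":0,"yaw":0,"grip":0.6},{"dx":0,"dy":0,"dz":0,"yaw":0,"grip":0.6},{"dx":0,"dy":0,"dz":0,"yaw":0,"grip":0.6}]'
python3 - <<'E'
from h import *
c=robot.camera('wrist'); s=robot.read_state(); print(s['tcp_pos'],R.from_quat(s['tcp_rot']).as_matrix()[:,0],s['width'])
for q,z in dict(receiver=0,tongue=45,pawl_tip=50,carrier_tab=150).items():
    for r in robot.place_of(q,'wrist')[:2]: print(q,round(r['conf'],2),np.round(r['pixel']),np.round(at_z(c,r['pixel'],z),1))
cv2.imwrite('pics/w3.png',c['image'][:,:,::-1]); im=c['image'][:,:,::-1]
cv2.imwrite('pics/w3z.png',cv2.resize(im[0:384,170:470],(469*1,600),interpolation=2))
import pickle; pickle.dump(c,open('w3.pkl','wb'))
E
```

```text
clock: 10.5
tcp_pos: [489.3, 150.4, 169.0]
tcp_rot: [1.0, 0.007, -0.0, 0.0]
wrist_force: [0.2, -0.2, -1.3]
width: 54.9
grasp_force: 63.8
[489.29335446 150.31260772 168.98446879] [ 9.99889884e-01  1.48397662e-02 -4.42196637e-05] 54.57924896287999
receiver 0.89 [355. 100.] [564.1  45.8   0. ]
tongue 0.67 [366. 163.] [504.1  43.6  45. ]
pawl_tip 0.73 [356.  53.] [604.6  63.3  50. ]
```

View pics/w3z.png

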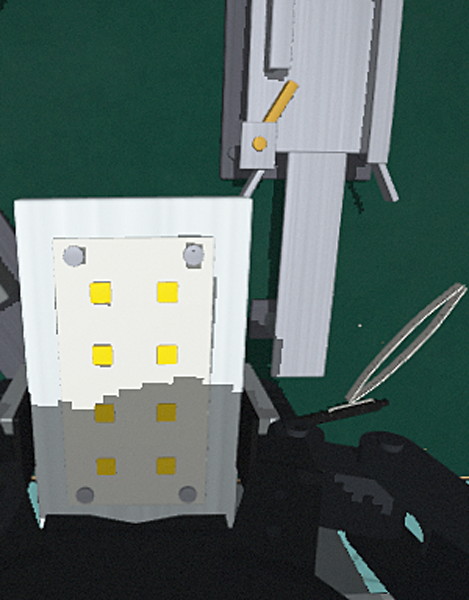

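Run:
```python
from h import *
import pickle; c=pickle.load(open('w3.pkl','rb'))
f=lambda x,y,z: at_z(c,(170+x/1.5625,y/1.5625),z)[:2].round(1)
for n,a in dict(mouthL=(288,152,45),mouthR=(347,152,45),rearL=(279,377,45),rearR=(325,377,45),slotR_top=(373,10,60),slotR_bot=(363,152,60),lipR_outer_top=(402,3,60),lipR_outer_bot=(385,163,60),pin=(259,143,63),pawltip=(293,84,53),cheekR=(394,200,55),cheekL=(246,197,55)).items(): print(n,f(*a))
# carrier in hand: corners of plate top, height unknown -> test
for z in (165,170,175,180):
    P=np.array([at_z(c,(170+x/1.5625,y/1.5625),z)[:2] for x,y in [(15,198),(252,198)]]); print(z,P.round(1).tolist(),np.linalg.norm(P[0]-P[1]).round(1))
```

```text
mouthL [566.1  60.5]
mouthR [567.2  24.4]
rearL [420.1  52.5]
rearR [420.3  20.7]
slotR_top [642.4  24. ]
slotR_bot [567.   21.4]
lipR_outer_top [646.9   8. ]
lipR_outer_bot [561.3   7.5]
pin [570.   82.8]
pawltip [603.3  63.2]
cheekR [540.1  -3.6]
cheekL [539.5  86.3]
165 [[544.6, 195.9], [545.9, 109.0]] 86.9
170 [[544.9, 194.7], [546.2, 110.2]] 84.5
175 [[545.3, 193.4], [546.5, 111.4]] 82.1
180 [[545.6, 192.2], [546.8, 112.6]] 79.7
```

The carrier hangs straight, about 10 mm ahead of the TCP. Receiver: mouth centre (566.5, 42.5), heading about 1.5°. The pawl tip at (604, 63) agrees with the given geometry, and so does the top view. I'll go above the tongue, stop 30 mm up and check.

```bash
python3 -m crank '[{"dx":1.2,"dy":30,"dz":10,"yaw":-0.011,"grip":0.6},{"dx":1,"dy":40,"dz":20,"yaw":0,"grip":0.6},{"dx":1,"dy":40,"dz":30,"yaw":0,"grip":0.6},{"dx":0,"dy":0,"dz":40,"yaw":0,"grip":0.6},{"dx":0,"dy":0,"dz":30,"yaw":0,"grip":0.6},{"dx":0,"dy":0,"dz":20,"yaw":0,"grip":0.6},{"dx":0,"dy":0,"dz":0,"yaw":0,"grip":0.6},{"dx":0,"dy":0,"dz":0,"yaw":0,"grip":0.6},{"dx":0,"dy":0,"dz":0,"yaw":0,"grip":0.6},{"dx":0,"dy":0,"dz":0,"yaw":0,"grip":0.6}]'
python3 - <<'E'
from h import *
c=robot.camera('wrist'); s=robot.read_state(); print(s['tcp_pos'],R.from_quat(s['tcp_rot']).as_matrix()[:,0],s['width'])
for q,z in dict(receiver=0,pawl_tip=50,tongue=45).items():
    for r in robot.place_of(q,'wrist')[:1]: print(q,round(r['conf'],2),np.round(r['pixel']),np.round(at_z(c,r['pixel'],z),1))
cv2.imwrite('pics/w4.png',cv2.resize(c['image'][:,:,::-1],(800,600),interpolation=2))
import pickle; pickle.dump(c,open('w4.pkl','wb'))
E
```

```text
clock: 12.0
tcp_pos: [495.5, 40.4, 19.7]
tcp_rot: [1.0, 0.013, 0.001, -0.0]
wrist_force: [-0.5, 0.7, -1.3]
width: 54.5
grasp_force: 63.8
[495.40749606  40.36038023  19.56417033] [0.99967108 0.02562446 0.00105421] 54.846465843055775
receiver 0.86 [255.  99.] [567.1  43.7   0. ]
pawl_tip 0.62 [210.   3.] [605.7  63.7  50. ]
```

View pics/w4.png

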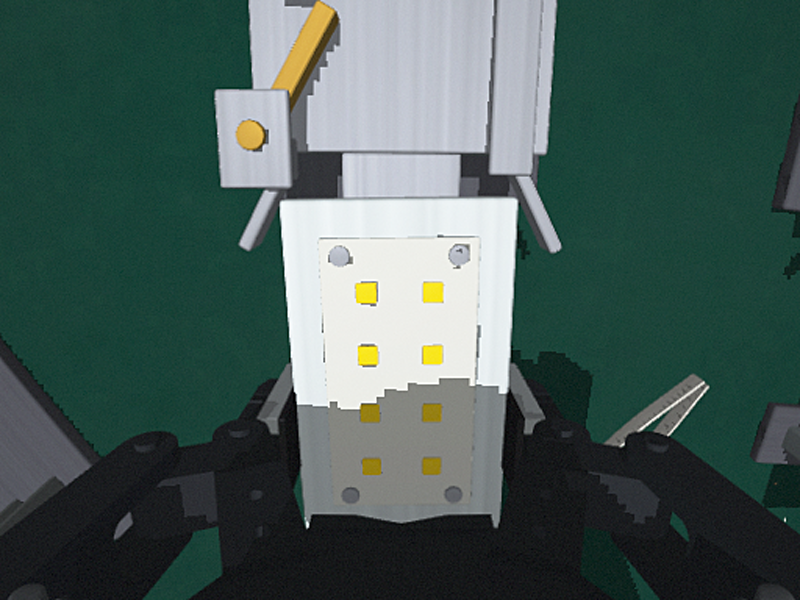

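The view shows the plate nose (281–517, row 198) centred on the tongue (343–459) and slot, and straight. Lower it and release.

```bash
python3 -m crank '[{"dx":0,"dy":0,"dz":15,"yaw":0,"grip":0.6},{"dx":0,"dy":0,"dz":10,"yaw":0,"grip":0.6},{"dx":0,"dy":0,"dz":4,"yaw":0,"grip":0.6},{"dx":0,"dy":0,"dz":1.2,"yaw":0,"grip":0.6},{"dx":0,"dy":0,"dz":0,"yaw":0,"grip":0.6},{"dx":0,"dy":0,"dz":0,"yaw":0,"grip":0.4},{"dx":0,"dy":0,"dz":0,"yaw":0,"grip":0},{"dx":0,"dy":0,"dz":0,"yaw":0,"grip":0},{"dx":0,"dy":0,"dz":0,"yaw":0,"grip":0},{"dx":0,"dy":0,"dz":0,"yaw":0,"grip":0}]'
```

```text
clock: 13.45
tcp_pos: [495.0, 40.4, -11.3]
tcp_rot: [1.0, 0.013, -0.0, 0.0]
wrist_force: [-0.7, 0.6, 0.6]
width: 85.5
grasp_force: 0.0
```

```bash
python3 -m crank '[{"dx":0,"dy":0,"dz":-20,"yaw":0,"grip":0},{"dx":0,"dy":0,"dz":-40,"yaw":0,"grip":0},{"dx":0,"dy":0,"dz":-50,"yaw":0,"grip":0.5},{"dx":-30,"dy":0,"dz":0,"yaw":0,"grip":1},{"dx":-50,"dy":0,"dz":0,"yaw":0,"grip":1},{"dx":-40,"dy":0,"dz":0,"yaw":0,"grip":1},{"dx":-20,"dy":0,"dz":0,"yaw":0,"grip":1},{"dx":0,"dy":0,"dz":0,"yaw":0,"grip":1},{"dx":0,"dy":0,"dz":0,"yaw":0,"grip":1},{"dx":0,"dy":0,"dz":0,"yaw":0,"grip":1}]'
python3 - <<'E'
from h import *
s=robot.read_state(); print(s['tcp_pos'],R.from_quat(s['tcp_rot']).as_matrix()[:,0],s['width'],s['qpos'])
for n in ('wrist','scene','top'):
    c=robot.camera(n)
    for q,z in dict(carrier=45,carrier_tab=89).items():
        for r in robot.place_of(q,n)[:2]: print(n,q,round(r['conf'],2),np.round(r['pixel']),np.round(at_z(c,r['pixel'],z),1))
    im=c['image']
    if n=='wrist':
        for r in robot.regions_of('carrier',n)[:1]: print(r['conf'],r['extent'])
        m=(im.max(2)<45)  # dark: fingers shut near centre
        print('dark top row per col',[(x,int(np.argmax(m[150:,x]))+150) for x in range(216,300,8)])
E
```

```text
clock: 14.7
tcp_pos: [356.1, 37.0, 98.8]
tcp_rot: [1.0, 0.013, 0.0, -0.0]
wrist_force: [0.5, -0.7, 0.4]
width: -0.0
grasp_force: 0.0
[356.08062354  36.95148248  98.84471189] [9.99674823e-01 2.54954006e-02 4.82391245e-04] -0.0023981659378476275 [ 0.16287378  0.1735639  -0.46055968  2.26931994  0.11631361  0.71926209
 -1.924613  ]
wrist carrier 0.48 [262. 169.] [377.5  33.8  45. ]
wrist carrier_tab 0.68 [260. 166.] [388.   36.2  89. ]
0.61 [256.9, 91.1, 84.2, 182.2]
dark top row per col [(216, 185), (224, 183), (232, 181), (240, 180), (248, 183), (256, 150), (264, 150), (272, 168), (280, 171), (288, 169), (296, 167)]
scene carrier 0.97 [276. 213.] [502.5  45.8  45. ]
scene carrier 0.48 [216. 301.] [480.7 285.   45. ]
scene carrier_tab 0.76 [326. 226.] [383.3  45.4  89. ]
top carrier 0.63 [272. 226.] [500.8  37.   45. ]
top carrier_tab 0.81 [274. 282.] [390.4  34.8  89. ]
```

```bash
python3 -m crank '[{"dx":0,"dy":0,"dz":25,"yaw":0,"grip":1},{"dx":0,"dy":0,"dz":30,"yaw":0,"grip":1},{"dx":0,"dy":-0.5,"dz":20,"yaw":0,"grip":1},{"dx":0,"dy":0,"dz":3,"yaw":0,"grip":1},{"dx":5,"dy":0,"dz":0,"yaw":0,"grip":1},{"dx":5,"dy":0,"dz":0,"yaw":0,"grip":1},{"dx":5,"dy":0,"dz":0,"yaw":0,"grip":1},{"dx":5,"dy":0,"dz":0,"yaw":0,"grip":1},{"dx":5,"dy":0,"dz":0,"yaw":0,"grip":1},{"dx":5,"dy":0,"dz":0,"yaw":0,"grip":1}]'
python3 - <<'E'
from h import *
s=robot.read_state(); print(s['tcp_pos'],s['wrist_force'])
for n in ('scene','wrist'):
    c=robot.camera(n)
    for q,z in dict(carrier=45,carrier_tab=89).items():
        for r in robot.place_of(q,n)[:1]: print(n,q,round(r['conf'],2),np.round(r['pixel']),np.round(at_z(c,r['pixel'],z),1))
E
```

```text
clock: 16.45
tcp_pos: [385.3, 38.0, 20.8]
tcp_rot: [1.0, 0.013, -0.0, 0.0]
wrist_force: [-0.9, -0.5, 1.6]
width: 0.1
grasp_force: 0.6
[385.2913252   37.96926522  20.80459112] [-0.90456392 -0.4948353   1.5701184 ]
scene carrier 0.78 [273. 210.] [512.8  40.6  45. ]
scene carrier_tab 0.94 [319. 222.] [400.3  45.2  89. ]
wrist carrier_tab 0.77 [263. 241.] [403.8  36.7  89. ]
```

```bash
python3 -m crank '[{"dx":7,"dy":0,"dz":0,"yaw":0,"grip":1},{"dx":7,"dy":0,"dz":0,"yaw":0,"grip":1},{"dx":7,"dy":0,"dz":0,"yaw":0,"grip":1},{"dx":7,"dy":0,"dz":0,"yaw":0,"grip":1},{"dx":7,"dy":0,"dz":0,"yaw":0,"grip":1},{"dx":7,"dy":0,"dz":0,"yaw":0,"grip":1},{"dx":7,"dy":0,"dz":0,"yaw":0,"grip":1},{"dx":7,"dy":0,"dz":0,"yaw":0,"grip":1},{"dx":7,"dy":0,"dz":0,"yaw":0,"grip":1},{"dx":7,"dy":0,"dz":0,"yaw":0,"grip":1}]'
python3 - <<'E'
from h import *
s=robot.read_state(); print(s['tcp_pos'],s['wrist_force'])
for n in ('scene','wrist'):
    c=robot.camera(n)
    for q,z in dict(carrier=45,carrier_tab=89,pawl_tip=50).items():
        for r in robot.place_of(q,n)[:1]: print(n,q,round(r['conf'],2),np.round(r['pixel']),np.round(at_z(c,r['pixel'],z),1))
E
```

```text
clock: 18.0
tcp_pos: [453.3, 39.8, 20.3]
tcp_rot: [1.0, 0.013, -0.002, 0.0]
wrist_force: [-7.4, 1.3, 2.7]
width: -0.4
grasp_force: 3.6
[453.2805042   39.81664589  20.29797998] [-7.37816227  1.33492547  2.74488146]
scene carrier 0.61 [246. 197.] [583.7  45.4  45. ]
scene carrier_tab 0.78 [293. 208.] [463.1  42.   89. ]
scene pawl_tip 0.41 [235. 202.] [593.1  73.1  50. ]
wrist carrier_tab 0.72 [263. 244.] [471.9  38.6  89. ]
```

```bash
python3 -m crank '[{"dx":7,"dy":0,"dz":0,"yaw":0,"grip":1},{"dx":7,"dy":0,"dz":0,"yaw":0,"grip":1},{"dx":7,"dy":0,"dz":0,"yaw":0,"grip":1},{"dx":7,"dy":0,"dz":0,"yaw":0,"grip":1},{"dx":7,"dy":0,"dz":0,"yaw":0,"grip":1},{"dx":7,"dy":0,"dz":0,"yaw":0,"grip":1},{"dx":7,"dy":0,"dz":0,"yaw":0,"grip":1},{"dx":6,"dy":0,"dz":0,"yaw":0,"grip":1},{"dx":6,"dy":0,"dz":0,"yaw":0,"grip":1},{"dx":5,"dy":0,"dz":0,"yaw":0,"grip":1}]'
python3 - <<'E'
from h import *
s=robot.read_state(); print(s['tcp_pos'],s['wrist_force'])
for n in ('scene','wrist'):
    c=robot.camera(n)
    for q,z in dict(carrier=45,carrier_tab=89,pawl_tip=50).items():
        for r in robot.place_of(q,n)[:1]: print(n,q,round(r['conf'],2),np.round(r['pixel']),np.round(at_z(c,r['pixel'],z),1))
E
```

```text
clock: 19.65
tcp_pos: [521.4, 41.4, 20.8]
tcp_rot: [1.0, 0.013, 0.0, 0.0]
wrist_force: [-1.7, -2.3, -0.4]
width: -0.1
grasp_force: 1.7
[521.37810906  41.40174376  20.80722874] [-1.65027442 -2.34382829 -0.36645349]
scene carrier_tab 0.94 [263. 195.] [533.8  49.6  89. ]
scene pawl_tip 0.5 [232. 200.] [601.2  74.4  50. ]
wrist carrier_tab 0.57 [264. 242.] [539.5  40.3  89. ]
```

```bash
python3 -m crank '[{"dx":0.5,"dy":0,"dz":0,"yaw":0,"grip":1},{"dx":0.5,"dy":0,"dz":0,"yaw":0,"grip":1},{"dx":0.5,"dy":0,"dz":0,"yaw":0,"grip":1},{"dx":0.5,"dy":0,"dz":0,"yaw":0,"grip":1},{"dx":0.5,"dy":0,"dz":0,"yaw":0,"grip":1},{"dx":0,"dy":0,"dz":0,"yaw":0,"grip":1},{"dx":0,"dy":0,"dz":0,"yaw":0,"grip":1},{"dx":0,"dy":0,"dz":0,"yaw":0,"grip":1},{"dx":0,"dy":0,"dz":0,"yaw":0,"grip":1},{"dx":0,"dy":0,"dz":0,"yaw":0,"grip":1}]'
```

```text
clock: 21.3
tcp_pos: [523.5, 41.5, 20.8]
tcp_rot: [1.0, 0.013, -0.0, 0.0]
wrist_force: [-1.4, -1.1, -0.6]
width: -0.2
grasp_force: 0.3
```

```bash
python3 -m crank '[{"dx":0.5,"dy":0,"dz":0,"yaw":0,"grip":1},{"dx":0.5,"dy":0,"dz":0,"yaw":0,"grip":1},{"dx":0.5,"dy":0,"dz":0,"yaw":0,"grip":1},{"dx":0.5,"dy":0,"dz":0,"yaw":0,"grip":1},{"dx":0,"dy":0,"dz":0,"yaw":0,"grip":1},{"dx":0,"dy":0,"dz":0,"yaw":0,"grip":1},{"dx":0,"dy":0,"dz":0,"yaw":0,"grip":1},{"dx":0,"dy":0,"dz":0,"yaw":0,"grip":1},{"dx":0,"dy":0,"dz":0,"yaw":0,"grip":1},{"dx":0,"dy":0,"dz":0,"yaw":0,"grip":1}]'
python3 - <<'E'
from h import *
import pickle
s=robot.read_state(); print(s['tcp_pos'],s['wrist_force'])
c=robot.camera('wrist'); pickle.dump(c,open('w5.pkl','wb'))
for q,z in dict(carrier=45,carrier_tab=89,pawl_tip=50,receiver=0).items():
    for r in robot.place_of(q,'wrist')[:1]: print(q,round(r['conf'],2),np.round(r['pixel']),np.round(at_z(c,r['pixel'],z),1))
for r in robot.regions_of('carrier','wrist')[:1]: print(r['conf'],r['extent'])
E
```

```text
clock: 22.55
tcp_pos: [525.0, 41.6, 20.7]
tcp_rot: [1.0, 0.013, -0.0, 0.0]
wrist_force: [-4.9, -0.7, 3.3]
width: 0.1
grasp_force: 2.6
[524.98914512  41.5598568   20.71512206] [-4.88027892 -0.74284455  3.3189671 ]
carrier_tab 0.72 [262. 242.] [542.8  40.8  89. ]
pawl_tip 0.85 [214.  77.] [604.9  63.3  50. ]
0.71 [258.6, 129.9, 121.1, 259.9]
```

The pawl tip is back at (604.9, 63.3), its shut position, and the push force is now rising at the back stop. I'll back off and verify.

```bash
python3 -m crank '[{"dx":-10,"dy":0,"dz":0,"yaw":0,"grip":1},{"dx":-20,"dy":0,"dz":0,"yaw":0,"grip":1},{"dx":-10,"dy":0,"dz":-20,"yaw":0,"grip":1},{"dx":0,"dy":0,"dz":-50,"yaw":0,"grip":1},{"dx":0,"dy":0,"dz":-50,"yaw":0,"grip":1},{"dx":20,"dy":0,"dz":-20,"yaw":0,"grip":1},{"dx":20,"dy":0,"dz":0,"yaw":0,"grip":1},{"dx":0,"dy":0,"dz":0,"yaw":0,"grip":1},{"dx":0,"dy":0,"dz":0,"yaw":0,"grip":1},{"dx":0,"dy":0,"dz":0,"yaw":0,"grip":1}]'
python3 - <<'E'
from h import *
s=robot.read_state(); print(s['clock'],s['tcp_pos'],s['wrist_force'])
for n in ('wrist','scene'):
    c=robot.camera(n)
    for q,z in dict(carrier=45,carrier_tab=89,pawl_tip=50,receiver=0,full_carrier=75).items():
        for r in robot.place_of(q,n)[:2]: print(n,q,round(r['conf'],2),np.round(r['pixel']),np.round(at_z(c,r['pixel'],z),1))
    if n=='wrist':
        # brass mask and white plate rear shoulder row left of the tail
        im=c['image']; m=(im[:,:,0].astype(int)-im[:,:,2]>60)
        y,x=np.nonzero(m); print('brass',[(a,b) for a,b in zip(x[::max(1,len(x)//12)],y[::max(1,len(x)//12)])])
E
```

```text
clock: 24.1
tcp_pos: [524.6, 41.6, 160.5]
tcp_rot: [1.0, 0.013, -0.0, 0.0]
wrist_force: [0.5, 0.5, 0.4]
width: 0.3
grasp_force: 0.0
24.1 [524.60477761  41.61587179 160.48448646] [0.52410779 0.5165808  0.39303999]
wrist carrier 0.61 [258.  22.] [662.3  44.7  45. ]
wrist carrier_tab 0.78 [258. 168.] [543.1  41.8  89. ]
wrist pawl_tip 0.52 [235.  88.] [606.3  63.2  50. ]
wrist receiver 0.98 [253. 131.] [565.3  46.4   0. ]
brass [(np.int64(248), np.int64(3)), (np.int64(252), np.int64(24)), (np.int64(252), np.int64(45)), (np.int64(234), np.int64(93)), (np.int64(228), np.int64(101)), (np.int64(223), np.int64(105)), (np.int64(486), np.int64(108)), (np.int64(480), np.int64(112)), (np.int64(478), np.int64(116)), (np.int64(472), np.int64(122)), (np.int64(213), np.int64(134)), (np.int64(498), np.int64(304)), (np.int64(257), np.int64(333))]
scene carrier 0.61 [222. 183.] [656.7  41.4  45. ]
scene carrier_tab 0.58 [265. 194.] [533.3  43.7  89. ]
scene pawl_tip 0.43 [234. 198.] [602.   67.4  50. ]
scene receiver 0.62 [254. 215.] [559.3  50.    0. ]
```

The carrier's origin is about 94 mm inside the mouth, the pawl is shut behind its shoulder, and the robot is clear of everything.

```bash
python3 -c "
from cell import robot; print(robot.hand_in())"
```

```text
the job is handed in; nothing more can be done
None
```

The carrier is in the low receiver, pushed from its tail to the back stop, with the pawl measured shut behind it and the taller receiver left alone; I handed the job in at about 24 s, and the hand-in returned no verdict.

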